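# Clear the fridge's control deck and hold its selector at the third stop

### The job

Broken tile has fallen on the sample fridge's control deck: pick up the scraper block, use it (not the fingers) to push all four white chips off the dark deck into the blue catch tray, and stand the scraper upright on its black mat again. Then take the orange spring-return selector knob, turn it clockwise click by click to the third stop (the three green dots) and not on to the fourth, and finish there still holding it in the gripper, because it springs back when let go. Do not turn the knob before the scraper is back, and leave the padlock, food box, mug, jar, shaker and sauce pot where they are.

Things in the scene. Friction and masses are not known exactly. Their poses are not given: they have to be found in the camera images.
- console: fixed control deck: white box, flat dark top 40 mm above the counter. Origin on the counter. In its own axes the top spans x -110 to +100, y -155 to +120 mm; chips lie at x -35 to 75, y 5 to 85; the knob's axis is at x -30, y -95 on a white dial 104 mm across, 4 mm high; a padlock lies near x 60, y -117. At yaw 0 its +x points away from the robot
- tray (a point): centre of the blue catch tray's floor, 4 mm above the counter. Axes as the deck's. The tray is fixed to the deck's +x edge with no gap: 100 mm along x (from the deck's edge), 210 mm along y, outer walls 32 mm above the counter. It lies at x 150, y 45 mm of the deck; chips pushed over the +x edge of the deck fall in
- knob_grip (a point): middle of the orange bar grip, on the knob's vertical axis, 71 mm above the counter. The bar is 46 mm long, 14 mm thick, 50 to 84 mm above the counter, on a round skirt 48 mm across whose top is 52 mm above the counter. The bar lies along this point's x axis; a white line marks its pointing end (-x)
- knob (a joint): turn of the knob in rad: 0 at rest (bar pointing to the deck's -x), growing clockwise seen from above. Stops (clicks) at 0.40, 0.80, 1.20 (one, two, three dots) and 1.60; end stop 1.75. A spring turns it back: 0.04 N m at rest, 0.075 at the third stop; the clicks add a ripple of 0.035 N m, resisting more on leaving a stop and less on nearing the next. The spring always wins: let go, it returns to 0
- scraper_mid (a point): middle of the scraper block's grip, 45 mm above its underside. The block stands upright: a green foot 120 mm long (its y axis), 34 mm thick (its x axis) and 18 mm high, carrying a yellow grip 70 mm long, 26 mm thick and 56 mm high (total height 74 mm); 0.13 to 0.25 kg. Its long flat sides do the pushing
- mat: fixed black rubber mat 150 by 150 mm, 3 mm thick, on which the scraper stands at the start; origin at the centre of its underside
- chip1: broken tile chip lying on the dark deck, white glaze above and red-brown clay below, about 27 by 18 mm and 10 mm thick, 11 to 20 g; origin at the centre of its underside; one of four
- chip2: broken tile chip lying on the dark deck, white glaze above and red-brown clay below, about 27 by 18 mm and 10 mm thick, 11 to 20 g; origin at the centre of its underside; one of four
- chip3: broken tile chip lying on the dark deck, white glaze above and red-brown clay below, about 27 by 18 mm and 10 mm thick, 11 to 20 g; origin at the centre of its underside; one of four
- chip4: broken tile chip lying on the dark deck, white glaze above and red-brown clay below, about 27 by 18 mm and 10 mm thick, 11 to 20 g; origin at the centre of its underside; one of four
- foodbox: food box with blue clip lid, 140 by 100 by 55 mm, bystander; origin under its centre
- shaker: white shaker with steel cap, 42 mm across, 85 mm high, bystander
- mug: blue mug, 76 mm across, 85 mm high, bystander
- jar: amber jar, 68 mm across, 100 mm high, bystander
- sauce_pot: small red sauce pot, 74 mm across, 48 mm high, bystander
- padlock: brass padlock with key lying on the deck, about 95 mm long, 12 mm high, bystander
Mind the look-alikes: they are no part of the job. Several things look just like the mat: the one meant starts farthest from the robot's base.

How it is judged (in metres and radians):
On the way, in this order (a step that is already met when the one before it is completed fails the run):
1. all four chips lie in the catch tray, the knob still at rest (x of chip1 in the frame of console between 0.09 and 0.2 m and y of chip1 in the frame of console between -0.06 and 0.15 m and z of each of chip1, chip2, chip3, chip4 in the frame of console below 0.033 m and x of chip2 in the frame of console between 0.09 and 0.2 m and y of chip2 in the frame of console between -0.06 and 0.15 m and x of chip3 in the frame of console between 0.09 and 0.2 m and y of chip3 in the frame of console between -0.06 and 0.15 m and x of chip4 in the frame of console between 0.09 and 0.2 m and y of chip4 in the frame of console between -0.06 and 0.15 m and value of joint knob below 0.2 rad), for 0.2 s.
2. the scraper stands on its mat, let go, the knob still at rest (z of scraper_mid in the frame of mat between 0.042 and 0.054 m and angle between scraper_mid's own z axis and vertical below 0.12 rad and horizontal distance between scraper_mid and mat below 0.07 m and distance between the grasp point and scraper_mid above 0.06 m and value of joint knob below 0.2 rad), for 0.2 s.
3. the knob is held at the third stop (value of joint knob between 1.07 and 1.33 rad and contact force between the fingers and knob above 0.5 N), for 0.3 s.
At the end, for the whole second after the job is handed in: The knob is held still by the fingers at the third stop (1.20 rad, within 0.13) for the last second; all four chips are in the catch tray; the scraper stands upright (within 7 degrees) on the mat, its centre within 70 mm of the mat's centre (all of step 3 and x of chip1 in the frame of console between 0.09 and 0.2 m and y of chip1 in the frame of console between -0.06 and 0.15 m and z of each of chip1, chip2, chip3, chip4 in the frame of console below 0.033 m and x of chip2 in the frame of console between 0.09 and 0.2 m and y of chip2 in the frame of console between -0.06 and 0.15 m and x of chip3 in the frame of console between 0.09 and 0.2 m and y of chip3 in the frame of console between -0.06 and 0.15 m and x of chip4 in the frame of console between 0.09 and 0.2 m and y of chip4 in the frame of console between -0.06 and 0.15 m and z of scraper_mid in the frame of mat between 0.042 and 0.054 m and angle between scraper_mid's own z axis and vertical below 0.12 rad and horizontal distance between scraper_mid and mat below 0.07 m and velocity of joint knob between -0.1 and 0.1 rad/s); the arm keeps its last pose, push and grip.
It fails at once if the knob is turned past the third stop towards the fourth (beyond 1.45 rad) (value of joint knob above 1.45 rad).
It fails at once if the fingers touch a chip (contact force between the fingers and chip1 above 0.5 N or contact force between the fingers and chip2 above 0.5 N or contact force between the fingers and chip3 above 0.5 N or contact force between the fingers and chip4 above 0.5 N).
It fails at once if a bystander is moved by more than 30 mm (distance of any of foodbox, mug, jar, padlock, shaker, sauce_pot from where it was at the start of the episode above 0.03 m).
It also fails if it takes over 67 s, if anything falls off the work surface, if the arm or the gripper's body presses on something with over 40 N, if the wrist force passes 120 N, or if a joint passes its speed limit or range.

### The arm

A 6-joint arm with a two-finger parallel gripper is mounted at the origin on the work surface. World frame = base frame: x ahead of the robot, y to its left, z up, the work surface at z = 0. Lengths are in mm, angles in rad, forces in N, time in s.
With the tool pointing down it reaches from about 275 to 825 mm from the base axis. Payload 5.2 kg.
Tool frame: the origin (TCP) lies midway between the tips of the shut fingers; the grasp point (between the pads) lies 19 mm behind it; x points along the fingers, y is the direction in which the jaws open and shut, and the axes are right-handed (so a half turn about x gives the same grasp; the last joint's range is limited). The gripper opens to 93 mm and grips with 3 to 60 N. Pads are 15 mm wide; open, the fingers measure 128 mm over their backs; the gripper's body (75 mm by 188 mm) begins 65 mm behind the grasp point.
Start: joints at [0.986, 0.259, 1.535, -0, 1.348, -0.203], TCP at [204.904, 510.411, 190.953] pointing down, gripper open.
Joint ranges: [-3.14, 3.14], [-0.91, 2.08], [0.19, 2.58], [-1.22, 4.36], [0.22, 2.71], [-3.12, 3.12]. Speed limits (rad/s): [2.57, 2.57, 3.14, 3.14, 3.14, 3.14].

### API

Orientations are given as a rotation vector (axis times angle).
In Python, from plant import get_state, get_image, close_job gives the robot as it stands.
- The arm moves only by the shell command python3 -m inch 'ROWS' [OPENING] [FORCE]. ROWS is text: rows parted by semicolons, each of 6 numbers parted by spaces: the shift along the tool's x, y, z normalised to -1 to 1, where 1 is 0.04 m, then the turn, a rotation vector about the tool's x, y, z normalised to -1 to 1, where 1 is 6 degrees. In form: x y z ax ay az; .... A call has 1 to 12 rows; each row shifts and turns the commanded pose from where the row before left it, along the tool's axes as they then stand; what a row does not reach is not made up. A row lasts 1/10 s, in which the tool goes at most 50 mm and 8.59 degrees, less where a joint would pass 70% of its speed; a pose out of reach is approached as far as the arm can. A call with a number of a shift or a turn outside -1 to 1 is refused whole. A call with a gripper value outside its range is refused whole. OPENING is the closure, from 0 (fully open) to 1 (shut), set as the call begins (- or left out, the last holds). The fingers move at their own pace and stop on an object; FORCE is the grip in N (left out, the last holds). Time passes only in rows, so rows that do not move let the fingers close. It gives the time, the measured TCP pose, the force and the opening at its end, in the units of the state.
- get_state(): the state, without advancing time (a new reading comes with each control period).
- get_image(name): name is "scene" or "side" or "wrist"; returns a dict with "img" (480x640x3 uint8, red, green, blue), "depth" (480x640 float32, mm along the optical axis (not along the pixel's ray), 0 where there is no reading), "fx", "fy", "cx", "cy" (pixels), "rvec" (rotation vector, rad) and "tvec" (3), from world to camera coordinates, as OpenCV has them; the wrist camera has in their place "tool_from_camera" (4x4, takes a point from camera to tool coordinates, whose origin is the TCP and whose axes are the tool frame's). Camera axes: x right, y down, z forward; pixel columns grow to the right and rows downward; lengths in mm; the calibration is good to about 2 mm. The wrist camera is an equidistant fisheye: a pixel r from the principal point sees the ray r / f radians off the axis. A picture is of the moment at which its call begins: read the wrist's pose just before it.
- close_job(): hands the job in, once; it reports no verdict.
The state is a dict: "time_s": time; "joints": joint angles; "qd": joint speeds; "effort": joint torques, N m; "position": TCP position; "eef_rot": TCP orientation; "force": force on the tool from outside, world axes, zero at the start; "ft_torque": the same for the moment, N m; "gripper_width": finger opening in mm.
Only numpy, scipy, OpenCV 4.12 (cv2) and the standard library are available. Lean on these libraries where they do the work, as an engineer would, in place of code of your own. Each camera call takes 0.05 s, during which the arm holds its last target.

## Working session

There is one attempt and no reset: what is moved stays moved. The work goes in short steps, Python scripts to look and compute and a shell command to move; the robot and the scene stay as the last step left them, time stands still between calls to the robot, and variables do not carry over. Pictures are saved under pics/ and viewed, and the job is handed in when it is done.

```bash
ls; mkdir -p pics
python3 - <<'E'
from plant import get_state,get_image
import cv2
s=get_state();print({k:(v if not hasattr(v,'round') else v) for k,v in s.items()})
for n in ['scene','side','wrist']:
    d=get_image(n);cv2.imwrite(f'pics/{n}0.png',d['img'][:,:,::-1])
    print(n,d['fx'],d['fy'],d['cx'],d['cy'],d.get('rvec'),d.get('tvec'),d.get('tool_from_camera'))
    import numpy as np
    np.savez(f'{n}0.npz',**d)
E
```

```text
pics
{'time_s': 0.0, 'joints': array([ 9.86206620e-01,  2.59304456e-01,  1.53604107e+00,  7.73186441e-06,
        1.34799348e+00, -2.02775729e-01]), 'qd': array([-1.06411672e-03,  5.41458097e-04,  2.65164804e-05, -4.06463915e-05,
       -2.28640497e-03, -5.76844016e-04]), 'effort': array([-1.47079678e-03, -4.37314725e+01, -2.83999836e+01,  7.16726203e-02,
        4.14606300e-02, -2.27118621e-04]), 'position': array([204.57283943, 509.92199203, 190.15535116]), 'eef_rot': array([ 0.29830464,  1.55063904, -0.30084627]), 'force': array([0.03978141, 0.26441603, 0.71220836]), 'ft_torque': array([-0.02911969,  0.02050567,  0.03429103]), 'gripper_width': 93.1893892098184}
scene 460.1709602393099 460.1709602393099 318.87128051886907 237.6055551458405 [ 1.45209477  2.30860528 -0.74247939] [ 242.18364343 -351.80135948 1271.78199483] None
side 524.1245598835358 524.1245598835358 314.51153170774137 237.01419701540496 [ 2.33831868 -0.75959152  0.25838469] [-447.420576    278.42259501 1076.06458545] None
wrist 371.64829954431775 371.64829954431775 319.34347253330765 240.26654319137737 None None [[-5.21382844e-04 -2.97942577e-01  9.54583652e-01 -1.94482743e+02]
 [ 9.99999721e-01 -6.66010892e-04  3.38314716e-04 -4.56811154e-01]
 [ 5.34964751e-04  9.54583562e-01  2.97942841e-01 -8.33497111e+01]
 [ 0.00000000e+00  0.00000000e+00  0.00000000e+00  1.00000000e+00]]
```

View pics/scene0.png

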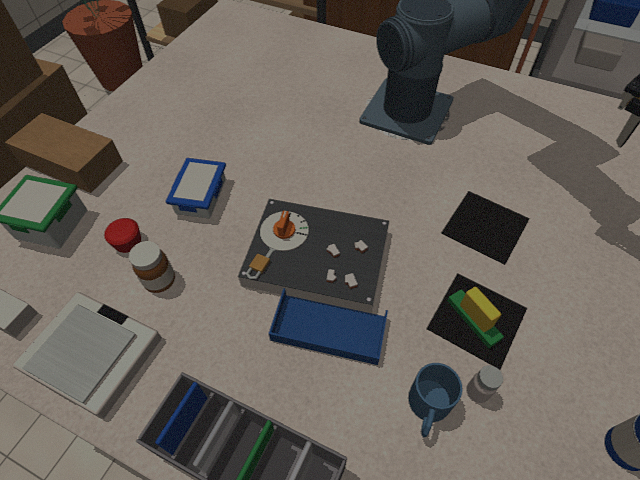

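View pics/side0.png

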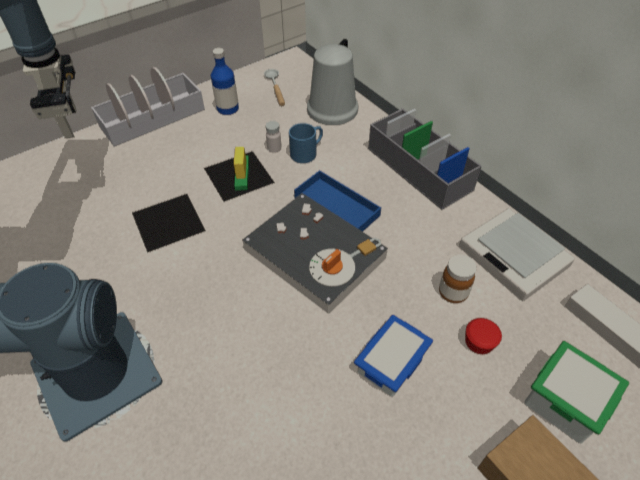

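View pics/wrist0.png

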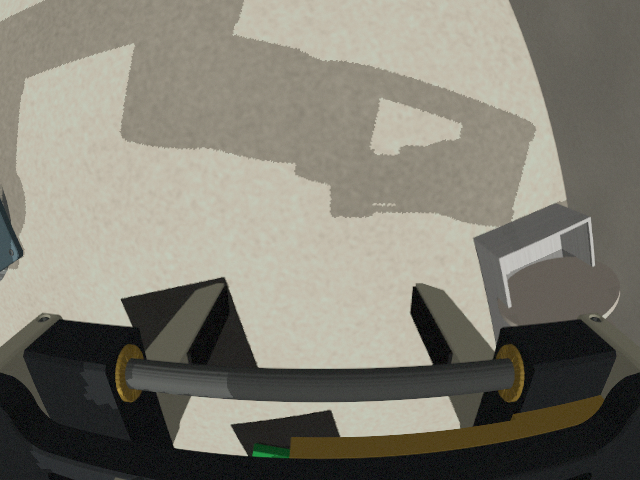

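The scene view shows the deck (315,250), chips (333,250), (361,245), (331,275) and (350,281), the knob (284,225) and the tray (330,327). There are two black mats. The one at (478,320), under the scraper, is farther from the base (405,110) than the bare one at (486,226), so it is the mat I want. The black scale pad and the dividers in the tray are only look-alikes.

```bash
cat > h.py <<'E'
import numpy as np,cv2
from scipy.spatial.transform import Rotation as Rn
def cam(d):
    R=Rn.from_rotvec(np.array(d['rvec'])).as_matrix(); t=np.array(d['tvec'])
    return R,t
def cast(d,uv,z):
    R,t=cam(d); uv=np.atleast_2d(np.array(uv,float))
    r=np.c_[(uv[:,0]-d['cx'])/d['fx'],(uv[:,1]-d['cy'])/d['fy'],np.ones(len(uv))]@R
    o=-R.T@t
    return o+r*((z-o[2])/r[:,2])[:,None]
def proj(d,P):
    R,t=cam(d); P=np.atleast_2d(P)@R.T+t
    return np.c_[P[:,0]/P[:,2]*d['fx']+d['cx'],P[:,1]/P[:,2]*d['fy']+d['cy']]
def quad(mask):
    cs,_=cv2.findContours(mask.astype(np.uint8),cv2.RETR_EXTERNAL,cv2.CHAIN_APPROX_NONE)
    c=max(cs,key=cv2.contourArea); return c
def cents(mask,mn=8):
    n,l,s,c=cv2.connectedComponentsWithStats(mask.astype(np.uint8),connectivity=8)
    return [(c[i],s[i,4],np.argwhere(l==i)[:,::-1]) for i in range(1,n) if s[i,4]>=mn]
E
python3 - <<'E'
from h import *
for n,(b1,b2,b3) in {'scene':((232,192,395,310),(425,270,532,370),(440,188,535,265)),'side':((236,190,392,310),(200,145,280,205),(128,190,210,255))}.items():
    d=dict(np.load(n+'0.npz')); im=d['img'].astype(int); hsv=cv2.cvtColor(d['img'],cv2.COLOR_RGB2HSV)
    def sub(m,b):
        o=np.zeros(m.shape,bool);o[b[1]:b[3],b[0]:b[2]]=m[b[1]:b[3],b[0]:b[2]];return o
    V=hsv[...,2];S=hsv[...,1];H=hsv[...,0]
    print(n)
    dk=sub((V<95)&(S<80),b1); c=quad(cv2.morphologyEx(dk.astype(np.uint8),cv2.MORPH_CLOSE,np.ones((5,5))))
    r=cv2.minAreaRect(cast(d,c[:,0],40)[:,:2].astype(np.float32)); print('deck',r,cv2.boxPoints(r).round(0).tolist())
    for b in(b2,b3):
        m=sub(V<45,b); c=quad(cv2.morphologyEx(m.astype(np.uint8),cv2.MORPH_CLOSE,np.ones((9,9))))
        r=cv2.minAreaRect(cast(d,c[:,0],3)[:,:2].astype(np.float32)); print('mat',r,cv2.boxPoints(r).round(0).tolist())
    org=sub((S>150)&(H>4)&(H<16)&(V>120),b1)
    for cc,a,p in cents(org,20): print('orange',cc,a,cast(d,cc,75).round(1))
    w=sub((V>135)&(S<70),b1)
    for cc,a,p in cents(w,8): print('white',cc,a,cast(d,cc,48)[0,:2].round(1))
    for nm,m,z in(('green',(S>120)&(H>50)&(H<85)&(V>50),18),('yel',(S>120)&(H>22)&(H<34)&(V>60),74)):
        mm=cents(sub(m,b2),20)
        for cc,a,p in mm:
            r=cv2.minAreaRect(cast(d,p,z)[:,:2].astype(np.float32)); print(nm,cc,a,r)
    bl=sub((S>110)&(H>98)&(H<118),(260,170,395,365)); 
    for cc,a,p in cents(bl,300):
        r=cv2.minAreaRect(cast(d,p,32)[:,:2].astype(np.float32)); print('tray',cc,a,r)
    dep=d['depth']
    im2=d['img'][b1[1]:b1[3],b1[0]:b1[2],::-1]; cv2.imwrite(f'pics/{n}_deck.png',cv2.resize(im2,None,fx=4,fy=4,interpolation=cv2.INTER_CUBIC))
    im2=d['img'][b2[1]:b2[3],b2[0]:b2[2],::-1]; cv2.imwrite(f'pics/{n}_scr.png',cv2.resize(im2,None,fx=5,fy=5,interpolation=cv2.INTER_CUBIC))
E
```

```text
scene
deck ((552.666748046875, -4.025604248046875), (236.09764099121094, 286.3851318359375), 12.141519546508789) [[407.0, 111.0], [467.0, -169.0], [698.0, -119.0], [638.0, 161.0]]
mat ((535.3630981445312, 336.2016296386719), (148.7725067138672, 148.21820068359375), 82.6679458618164) [[452.0, 272.0], [599.0, 253.0], [618.0, 401.0], [471.0, 419.0]]
mat ((302.8824462890625, 294.0670166015625), (147.4092559814453, 149.18431091308594), 81.46881866455078) [[218.0, 232.0], [366.0, 210.0], [388.0, 356.0], [240.0, 378.0]]
orange [279.79130435 222.83478261] 115 [[540.4 -96.8  75. ]]
orange [291.82758621 229.31034483] 29 [[544.4 -66.4  75. ]]
white [304.41178559 205.87362442] 2817 [458.7 -81.9]
white [284.    213.625] 8 [ 497.2 -112.3]
white [278.01641791 235.09402985] 670 [553.5 -96.3]
white [298.30687831 222.84656085] 189 [506.3 -72.5]
white [392.05882353 247.80882353] 68 [480.6 132.2]
white [248.56890849 288.89636163] 907 [691.5 -86. ]
white [360.74545455 244.72727273] 55 [501.2  70.8]
white [332.91803279 249.03278689] 61 [535.8  23.2]
white [388.09090909 289.08823529] 374 [574.8 159.4]
whit
[... 1398 characters left out ...]
hite [280.5 226.5] 58 [503.   72.5]
white [303.47368421 232.19298246] 57 [537.2  24.8]
white [332.58333333 268.23417722] 948 [ 528.8 -101.8]
green [242.30331754 178.67772512] 211 ((539.2610473632812, 326.26483154296875), (136.28392028808594, 36.659488677978516), 56.542789459228516)
yel [239.5443787  162.12426036] 338 ((528.4248046875, 306.7428894042969), (119.90692138671875, 31.597122192382812), 59.198551177978516)
tray [339.52941176 199.99955097] 2227 ((672.1798706054688, 71.42208862304688), (112.22457122802734, 220.83706665039062), 12.376666069030762)
tray [373.39030612 341.77295918] 392 ((499.73333740234375, -294.3936462402344), (140.99388122558594, 26.16303253173828), 17.821434020996094)
```

View pics/scene_deck.png

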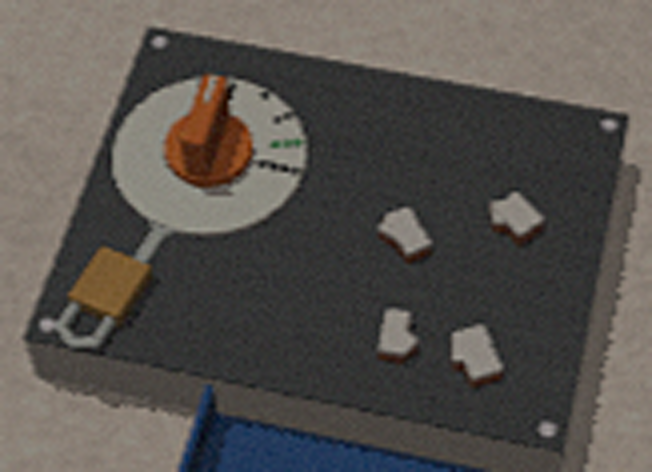

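View pics/scene_scr.png

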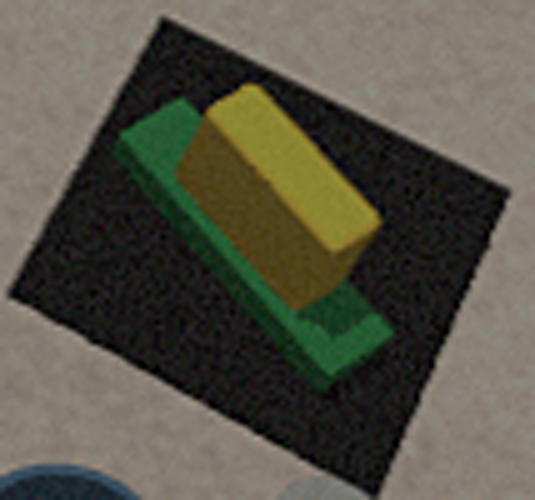

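Run:
```python
from h import *
from scipy.optimize import least_squares
d=dict(np.load('scene0.npz')); s=dict(np.load('side0.npz'))
uv=np.array([(152,28),(628,118),(25,342),(565,452)])/4+[232,192]
P=cast(d,uv,40)[:,:2];print(P.round(1))
L=np.array([(-110,-155),(-110,120),(100,-155),(100,120)],float)
def T(p,L):c,s_=np.cos(p[2]),np.sin(p[2]);return L@np.array([[c,s_],[-s_,c]])+p[:2]
r=least_squares(lambda p:(T(p,L)-P).ravel(),[550,0,.2]);p=r.x;print('console',p,np.abs(r.fun).max())
R=np.array([[np.cos(p[2]),-np.sin(p[2])],[np.sin(p[2]),np.cos(p[2])]])
print('knob',T(p,np.array([[-30,-95.]])),'tray',T(p,np.array([[150,45.]])))
loc=lambda q:(np.atleast_2d(q)-p[:2])@R
ch=np.array([[501.2,70.8],[535.8,23.2],[593.5,44.8],[586.2,84.4]]);print('chips',loc(ch).round(1))
ch=np.array([[503,72.5],[537.2,24.8],[594.9,46.8],[588,86.3]]);print('chips side',loc(ch).round(1))
uv=np.array([(205,105),(255,83),(382,218),(332,252)])/5+[425,270]
Q=cast(d,uv,77)[:,:2];print(Q.round(1),Q.mean(0)); 
for a,b in((0,1),(1,2),(2,3),(3,0)):
  e=Q[b]-Q[a];print(np.linalg.norm(e),np.degrees(np.arctan2(e[1],e[0])))
uv=np.array([(120,140),(182,97),(395,332),(328,376)])/5+[425,270]
Q=cast(d,uv,21)[:,:2];print('foot',Q.round(1),Q.mean(0)); 
for a,b in((0,1),(1,2),(2,3),(3,0)):
  e=Q[b]-Q[a];print(np.linalg.norm(e),np.degrees(np.arctan2(e[1],e[0])))
from scipy.spatial.transform import Rotation as Rn
M=Rn.from_rotvec([ 0.29830464,  1.55063904, -0.30084627]).as_matrix();print(M.round(3))
# bystanders rough
for n,u,z in(('mug',(436,378),85),('shaker',(489,378),85),('jar',(146,254),100)):print(n,cast(d,u,z))
# verify on side
im=s['img'][:,:,::-1].copy()
for l,z in(([-110,-155],40),([-110,120],40),([100,-155],40),([100,120],40),([-30,-95],84),([-75,-95],84)):
  u=proj(s,np.r_[T(p,np.array([l],float))[0],z])[0];cv2.circle(im,tuple(int(v) for v in u),2,(0,0,255),-1)
cv2.imwrite('pics/chk.png',cv2.resize(im[140:320,130:400],None,fx=2.9,fy=2.9))
```

```text
[[ 468.5 -164.5]
 [ 413.2  100.8]
 [ 674.8 -121.3]
 [ 615.1  145.4]]
console [5.44073589e+02 8.24809361e+00 2.12354515e-01] 1.994080675704339
knob [[534.76986796 -90.94082096]] tray [[681.21990158  83.85159208]]
chips [[-28.7  70.2]
 [ -4.9  16.4]
 [ 56.   25.3]
 [ 57.2  65.6]]
chips side [[-26.6  71.5]
 [ -3.2  17.6]
 [ 57.8  27. ]
 [ 59.4  67. ]]
[[532.6 294.4]
 [515.4 308.8]
 [550.4 364.3]
 [571.4 351.3]] [542.41184814 329.71647736]
22.389015591838866 140.1820740764838
65.64843475789188 57.801700377169105
24.691948669230488 -31.743423545734696
68.85854849599264 -124.27882711105818
foot [[526.4 272.7]
 [497.  289.5]
 [560.5 389. ]
 [588.5 370.6]] [543.08718406 330.48169536]
33.8941536985023 150.32276329841423
118.04352237304246 57.45880181506701
33.5766560808283 -33.226668522061196
115.94864992259832 -122.40403935122438
[[-0.001  0.373  0.928]
 [-0.001  0.928 -0.373]
 [-1.    -0.002 -0.   ]]
mug [[717.34393183 293.17028036  85.        ]]
shaker [[679.78890611 371.36722423  85.        ]]
jar [[ 732.74586889 -282.51272393  100.        ]]
```

View pics/chk.png

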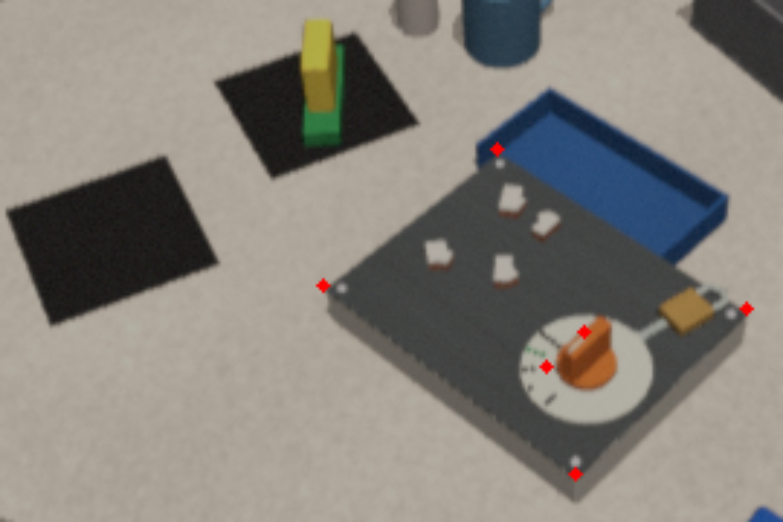

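Deck origin is about (544, 8) with yaw 12.2°. The scraper is at (542.7, 330), long axis at 57.7°, and measures 118×34 mm in the images against 120×34 stated. The mat centre is at (535, 336). I'll move above the scraper first.

```bash
python3 -m inch '0 -0.085 0.79 0 0 0; 0 -0.085 0.79 0 0 0; 0 -0.085 0.79 0 0 0; 0 -0.085 0.79 0 0 0; 0 -0.085 0.79 0 0 0; 0 -0.085 0.79 0 0 0; 0 -0.085 0.79 0 0 0; 0 -0.085 0.79 0 0 0; 0 -0.085 0.79 0 0 0; 0 -0.085 0.79 0 0 0; 0 -0.085 0.79 0 0 0; 0 -0.085 0.79 0 0 0' 0 40
python3 -m inch '0 0 0 0.93 0 0; 0 0 0 0.93 0 0; 0 0 0 0.93 0 0; 0 0 0 0.93 0 0; 0 0 0 0.93 0 0; 0 0 0 0.93 0 0; 0 0 0 0.93 0 0; 0 0 0 0.93 0 0; 0 0 0 0.93 0 0'
python3 -m inch '0 0 0 0.93 0 0; 0 0 0 0.93 0 0; 0 0 0 0.93 0 0; 0 0 0 0.93 0 0; 0 0 0 0.93 0 0; 0 0 0 0.93 0 0; 0 0 0 0.93 0 0; 0 0 0 0.93 0 0; 0 0 0 0.93 0 0; 0 0 0 0 0 0; 0 0 0 0 0 0'
cat >> h.py <<'E'
from plant import get_state,get_image
def st():
    s=get_state(); M=Rn.from_rotvec(s['eef_rot']).as_matrix()
    return s,M,s['position']
def say():
    s,M,p=st(); print('t',round(s['time_s'],2),'p',p.round(1),'yaw_y',round(np.degrees(np.arctan2(M[1,1],M[0,1])),2),'xax',M[:,0].round(3),'w',round(s['gripper_width'],1),'f',s['force'].round(2),'tq',s['ft_torque'].round(3),'q6',s['joints'][5].round(2))
def go(xy,z=None,yaw=None):
    "tool-frame delta (mm) and turn (deg) to a world target, using nominal vertical tool at current yaw"
    s,M,p=st(); t=np.array([xy[0],xy[1],p[2] if z is None else z]); dl=M.T@(t-p)
    y=np.degrees(np.arctan2(M[1,1],M[0,1]))
    print('delta tool mm',dl.round(1),'units',(dl/40).round(3),'turn ax units',None if yaw is None else round(-(((yaw-y)+180)%360-180)/6,3))
E
python3 - <<'E'
from h import *
say(); go((542.7,330),yaw=-32.3)
d=get_image('wrist');cv2.imwrite('pics/w1.png',d['img'][:,:,::-1])
E
```

```text
time_s: 1.35
position: [542.5, 330.4, 190.5]
eef_rot: [0.299, 1.551, -0.3]
force: [0.3, -0.0, 0.3]
gripper_width: 93.2
time_s: 2.25
position: [541.4, 331.2, 190.4]
eef_rot: [0.978, 1.34, -0.98]
force: [-0.5, -0.2, 0.7]
gripper_width: 93.2
time_s: 3.35
position: [541.4, 331.2, 190.6]
eef_rot: [1.609, 0.889, -1.61]
force: [-0.9, -0.2, 0.7]
gripper_width: 93.0
t 3.35 p [541.4 331.2 190.6] yaw_y -32.17 xax [-0.001 -0.    -1.   ] w 93.0 f [-0.87 -0.25  0.72] tq [-0.034  0.068  0.017] q6 0.93
delta tool mm [-0.   1.7  0.4] units [-0.     0.043  0.009] turn ax units 0.022
```

View pics/w1.png

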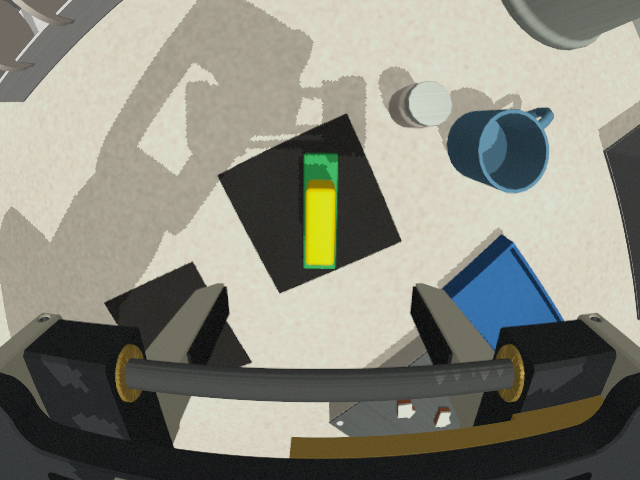

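The wrist view shows the scraper centred at (321,212), upright and aligned with the jaws. I'll check its position from this view by ray casting.

```bash
cat >> h.py <<'E'
def wcast(d,M,p,uv,z):
    uv=np.atleast_2d(np.array(uv,float)); dx=(uv-[d['cx'],d['cy']])/d['fx']; r=np.linalg.norm(dx,axis=1)
    ray=np.c_[dx/np.maximum(r,1e-9)[:,None]*np.sin(r)[:,None],np.cos(r)]
    T=np.array(d['tool_from_camera']); o=M@T[:3,3]+p; v=ray@(M@T[:3,:3]).T
    return o+v*((z-o[2])/v[:,2])[:,None]
E
python3 - <<'E'
from h import *
s,M,p=st(); d=get_image('wrist'); hsv=cv2.cvtColor(d['img'],cv2.COLOR_RGB2HSV);H,S,V=[hsv[...,i] for i in range(3)]
box=np.zeros(H.shape,bool);box[100:300,200:420]=1
for nm,m,z in(('yel',(S>120)&(H>22)&(H<34)&(V>170),77),('green',(S>120)&(H>50)&(H<85)&(V>50),21)):
    for c,a,pp in cents(m&box,30):
        r=cv2.minAreaRect(wcast(d,M,p,pp,z)[:,:2].astype(np.float32));print(nm,c,a,r)
# chips tops
w=(V>150)&(S<60);b=np.zeros(H.shape,bool);b[395:435,360:470]=1
for c,a,pp in cents(w&b,20):print('chip',c,a,wcast(d,M,p,c,50))
for nm,m,z in(('mat',(V<75)&(S<60),3),):
    b=np.zeros(H.shape,bool);b[105:300,210:410]=1
    c=quad(cv2.morphologyEx((m&b).astype(np.uint8),cv2.MORPH_CLOSE,np.ones((7,7))));r=cv2.minAreaRect(wcast(d,M,p,c[:,0],z)[:,:2].astype(np.float32));print('mat',r)
go((542.7,330),48-19+3,-32.3)
E
```

```text
yel [319.91845103 225.84328018] 2195 ((541.4841918945312, 329.7776794433594), (68.05107116699219, 24.498620986938477), 57.22059631347656)
green [319.57777778 186.77060932] 1395 ((541.3216552734375, 329.7403564453125), (119.9605941772461, 34.39258575439453), 57.1585578918457)
chip [405.16161616 410.88383838] 198 [[502.15293541  70.55359933  50.        ]]
chip [443.3597561  419.48170732] 164 [[536.31876606  22.90556497  50.        ]]
mat ((533.4851684570312, 335.9485778808594), (148.8700714111328, 148.88592529296875), 82.68315887451172)
delta tool mm [158.8   1.7   0.4] units [3.969 0.043 0.009] turn ax units 0.016
```

Both views agree within 2 mm. Descending and closing.

```bash
python3 -m inch '0.5 0 0.03 0.1 0 0; 0.5 0 0 0 0 0; 0.5 0 0 0 0 0; 0.5 0 0 0 0 0; 0.5 0 0 0 0 0; 0.5 0 0 0 0 0; 0.5 0 0 0 0 0; 0.46 0 0 0 0 0; 0 0 0 0 0 0; 0 0 0 0 0 0'
python3 -c "
from h import *
say()"
python3 -m inch '0 0 0 0 0 0; 0 0 0 0 0 0; 0 0 0 0 0 0; 0 0 0 0 0 0; 0 0 0 0 0 0; 0 0 0 0 0 0; 0 0 0 0 0 0; 0 0 0 0 0 0' 1 40
python3 -c "
from h import *
say()"
```

```text
time_s: 4.45
position: [540.9, 330.2, 32.6]
eef_rot: [1.618, 0.881, -1.618]
force: [0.5, 0.6, 0.6]
gripper_width: 93.0
t 4.45 p [540.9 330.2  32.6] yaw_y -32.87 xax [-0. -0. -1.] w 93.0 f [0.49 0.56 0.63] tq [-0.064  0.114  0.045] q6 0.95
time_s: 5.25
position: [540.9, 330.2, 32.5]
eef_rot: [1.618, 0.88, -1.618]
force: [1.1, -0.3, -0.6]
gripper_width: 33.6
t 5.25 p [540.9 330.2  32.5] yaw_y -32.91 xax [-0. -0. -1.] w 33.6 f [ 1.08 -0.31 -0.64] tq [-0.049  0.091  0.005] q6 0.95
```

```bash
python3 -m inch '0 0 0 0 0 0; 0 0 0 0 0 0; 0 0 0 0 0 0; 0 0 0 0 0 0'
python3 -m inch '-0.3 0 0 0 0 0; -0.5 0 0 0 0 0; -0.5 0 0 0 0 0; -0.5 0 0 0 0 0; -0.5 0 0 0 0 0; 0 0 0 -0.9 0 0; 0 0 0 -0.9 0 0; 0 0 0 -0.9 0 0; 0 0 0 -0.9 0 0'
python3 -m inch '0 0 0 -0.9 0 0; 0 0 0 -0.9 0 0; 0 0 0 -0.9 0 0; 0 0 0 -0.9 0 0; 0 0 0 -0.3 0 0; 0 0 0 0 0 0'
python3 -c "
from h import *
say(); go((458.5,34.8),yaw=12.17)"
```

```text
time_s: 5.65
position: [541.0, 330.2, 32.5]
eef_rot: [1.618, 0.88, -1.619]
force: [0.3, -0.4, -0.5]
gripper_width: 25.3
time_s: 6.55
position: [540.7, 330.2, 125.2]
eef_rot: [1.35, 1.111, -1.351]
force: [-0.1, -0.2, -2.0]
gripper_width: 25.9
time_s: 7.15
position: [540.8, 330.2, 125.0]
eef_rot: [1.052, 1.302, -1.052]
force: [-0.3, 0.8, -3.5]
gripper_width: 25.5
t 7.15 p [540.8 330.2 125. ] yaw_y 12.1 xax [-0. -0. -1.] w 25.5 f [-0.32  0.84 -3.47] tq [ 0.018 -0.012  0.015] q6 0.16
delta tool mm [   0.  -142.3  271.6] units [ 0.    -3.559  6.791] turn ax units -0.012
```

```bash
python3 -m inch '0 -0.356 0.68 0 0 0; 0 -0.356 0.68 0 0 0; 0 -0.356 0.68 0 0 0; 0 -0.356 0.68 0 0 0; 0 -0.356 0.68 0 0 0; 0 -0.356 0.68 0 0 0; 0 -0.356 0.68 0 0 0; 0 -0.356 0.68 0 0 0; 0 -0.356 0.68 0 0 0; 0 -0.356 0.68 0 0 0; 0 0 0 0 0 0; 0 0 0 0 0 0'
python3 - <<'E'
from h import *
say(); go((458.5,34.8),z=71.5)
for n in('scene','wrist'):
    d=get_image(n);cv2.imwrite(f'pics/{n}2.png',d['img'][:,:,::-1])
E
```

```text
time_s: 8.35
position: [458.8, 34.2, 125.1]
eef_rot: [1.055, 1.3, -1.054]
force: [-0.3, 1.4, -1.4]
gripper_width: 26.0
t 8.35 p [458.8  34.2 125.1] yaw_y 11.92 xax [ 0.001  0.    -1.   ] w 26.0 f [-0.32  1.42 -1.42] tq [-0.059  0.137 -0.006] q6 -0.38
delta tool mm [53.6 -0.2 -0.7] units [ 1.339 -0.005 -0.017] turn ax units None
```

View pics/scene2.png

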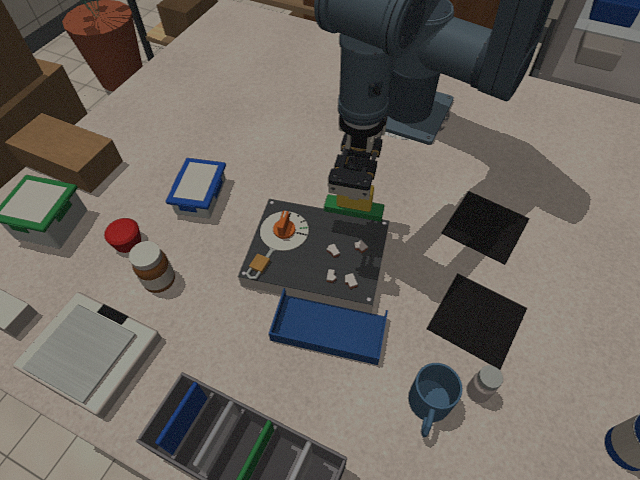

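View pics/wrist2.png

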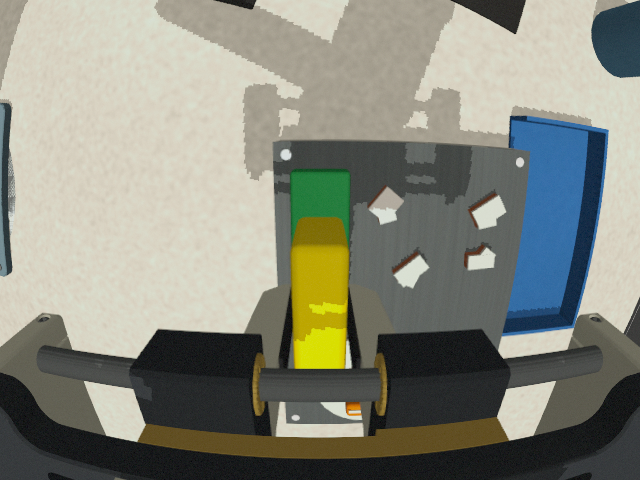

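```bash
python3 -m inch '0.4 0 0 0 0 0; 0.4 0 0 0 0 0; 0.4 0 0 0 0 0; 0.14 0 0 -0.04 0 0; 0 0 0 0 0 0; 0 0 0 0 0 0'
python3 - <<'E'
from h import *
say()
d=get_image('side');cv2.imwrite('pics/side3.png',cv2.resize(d['img'][150:310,200:400,::-1],None,fx=4,fy=3.7))
E
```

```text
time_s: 9.05
position: [459.2, 34.9, 71.4]
eef_rot: [1.049, 1.303, -1.048]
force: [0.0, 0.3, -2.8]
gripper_width: 25.6
t 9.05 p [459.2  34.9  71.4] yaw_y 12.37 xax [ 0.001 -0.    -1.   ] w 25.6 f [ 0.    0.29 -2.84] tq [-0.054  0.041 -0.025] q6 -0.38
```

View pics/side3.png

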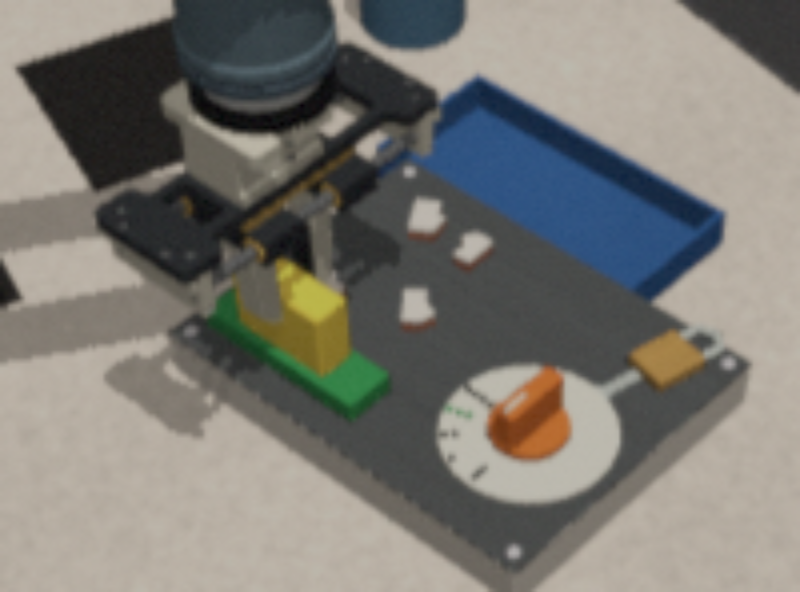

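The foot is just over the deck behind the chips, and no contact force shows. Now sweeping along tool +y.

```bash
python3 -m inch '0 0.2 0 0 0 0; 0 0.25 0 0 0 0; 0 0.25 0 0 0 0; 0 0.25 0 0 0 0; 0 0.25 0 0 0 0; 0 0.25 0 0 0 0; 0 0.25 0 0 0 0; 0 0.25 0 0 0 0; 0 0.25 0 0 0 0; 0 0.25 0 0 0 0; 0 0 0 0 0 0'
python3 - <<'E'
from h import *
say()
d=get_image('wrist');cv2.imwrite('pics/wrist4.png',d['img'][:,:,::-1])
E
```

```text
time_s: 10.2
position: [556.0, 55.5, 71.0]
eef_rot: [1.05, 1.302, -1.048]
force: [0.4, 0.3, -2.5]
gripper_width: 25.6
t 10.2 p [556.   55.5  71. ] yaw_y 12.34 xax [ 0.001 -0.    -1.   ] w 25.6 f [ 0.36  0.33 -2.46] tq [-0.034  0.062  0.008] q6 -0.32
```

View pics/wrist4.png

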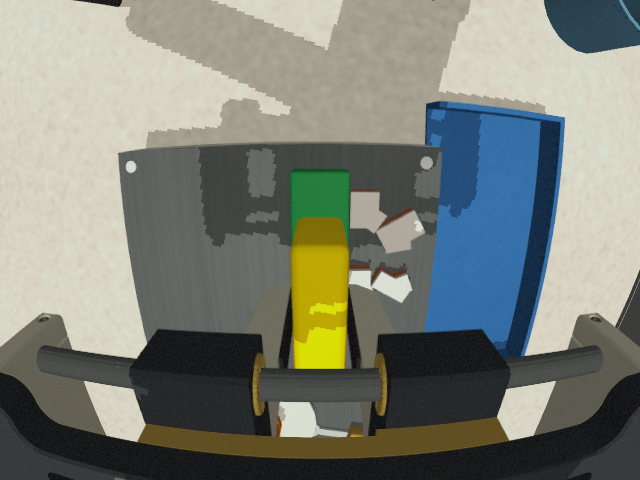

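```bash
python3 -m inch '0 0.2 0 0 0 0; 0 0.25 0 0 0 0; 0 0.25 0 0 0 0; 0 0.25 0 0 0 0; 0 0.25 0 0 0 0; 0 0.25 0 0 0 0; 0 0.25 0 0 0 0; 0 0.25 0 0 0 0; 0 0.2 0 0 0 0; 0 0 0 0 0 0'
python3 - <<'E'
from h import *
say()
for n in('wrist','scene'):
    d=get_image(n);cv2.imwrite(f'pics/{n}5.png',d['img'][:,:,::-1])
E
```

```text
time_s: 11.25
position: [639.7, 73.9, 70.8]
eef_rot: [1.049, 1.303, -1.049]
force: [0.1, 0.3, -2.7]
gripper_width: 25.6
t 11.25 p [639.7  73.9  70.8] yaw_y 12.34 xax [ 0.001 -0.    -1.   ] w 25.6 f [ 0.05  0.28 -2.71] tq [-0.065  0.076  0.031] q6 -0.27
```

View pics/wrist5.png

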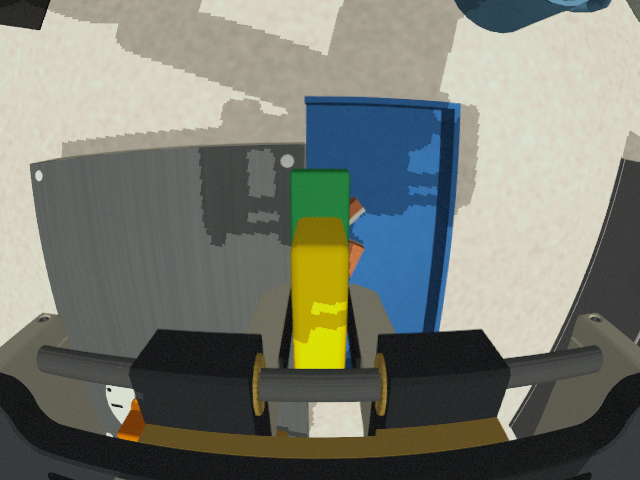

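View pics/scene5.png

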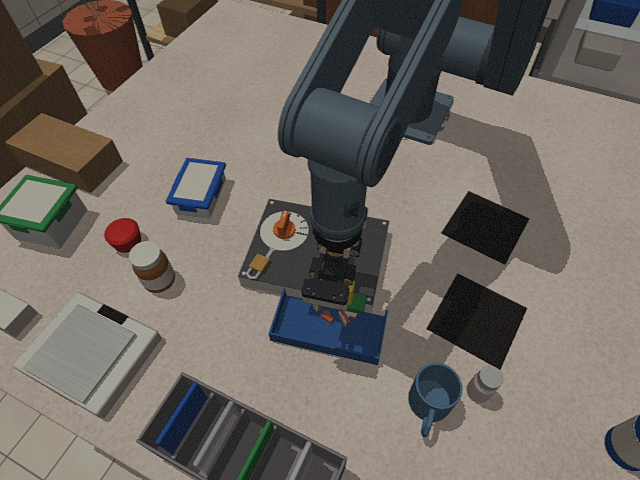

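```bash
python3 -m inch '-0.5 0 0 0 0 0; -0.5 0 0 0 0 0; -0.5 0 0 0 0 0; 0 -0.115 -0.69 0 0 0; 0 -0.115 -0.69 0 0 0; 0 -0.115 -0.69 0 0 0; 0 -0.115 -0.69 0 0 0; 0 -0.115 -0.69 0 0 0; 0 -0.115 -0.69 0 0 0; 0 -0.115 -0.69 0 0 0; 0 -0.115 -0.69 0 0 0; 0 -0.115 -0.69 0 0 0'
python3 -m inch '0 -0.115 -0.69 0 0 0; 0 0 0 0 0 0; 0 0 0 0 0 0'
python3 - <<'E'
from h import *
say(); go((535,334),z=33.5)
d=get_image('scene');cv2.imwrite(f'pics/scene6.png',d['img'][:,:,::-1]);cv2.imwrite('pics/scene6c.png',cv2.resize(d['img'][190:370,230:410,::-1],None,fx=3.3,fy=3.3))
d=get_image('wrist');cv2.imwrite('pics/wrist6.png',d['img'][:,:,::-1])
E
```

```text
time_s: 12.55
position: [543.9, 308.3, 131.1]
eef_rot: [1.049, 1.303, -1.05]
force: [0.0, 0.8, -1.5]
gripper_width: 25.4
time_s: 12.85
position: [533.8, 333.7, 131.0]
eef_rot: [1.047, 1.304, -1.048]
force: [0.2, 0.5, -2.3]
gripper_width: 25.6
t 12.85 p [533.8 333.7 131. ] yaw_y 12.42 xax [-0.    -0.001 -1.   ] w 25.6 f [ 0.24  0.51 -2.34] tq [-0.001  0.012  0.012] q6 0.17
delta tool mm [97.5  1.2 -0.1] units [ 2.437e+00  3.000e-02 -2.000e-03] turn ax units None
```

View pics/scene6c.png

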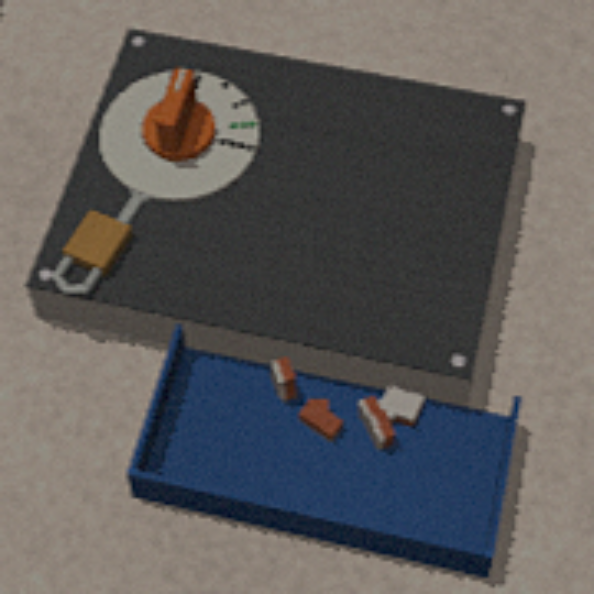

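View pics/wrist6.png

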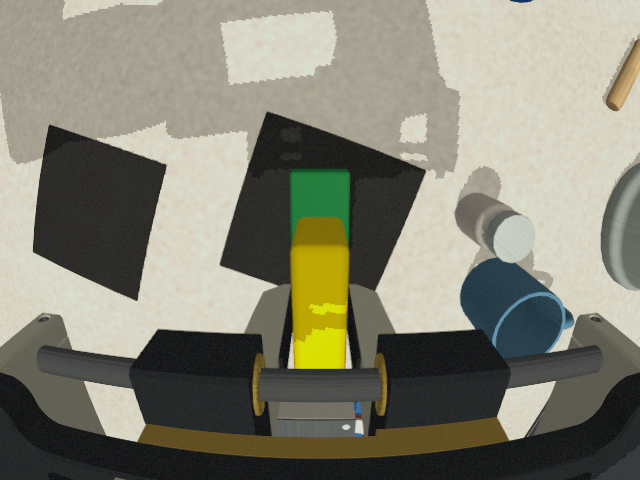

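All four chips lie on the tray floor, in the crop at (285,380), (320,418), (377,422) and (402,405). The deck is clear, the knob is still at rest, and the scraper is over the far mat. Now setting the scraper down.

```bash
python3 -m inch '0.5 0.03 0 0 0 0; 0.5 0 0 0 0 0; 0.5 0 0 0 0 0; 0.5 0 0 0 0 0; 0.3 0 0 0 0 0; 0.11 0 0 0 0 0; 0 0 0 0 0 0; 0.02 0 0 0 0 0; 0.02 0 0 0 0 0; 0 0 0 0 0 0'
python3 -c "
from h import *
say()"
```

```text
time_s: 13.95
position: [536.2, 334.0, 33.7]
eef_rot: [1.05, 1.303, -1.048]
force: [-0.0, 0.1, -2.3]
gripper_width: 25.2
t 13.95 p [536.2 334.   33.7] yaw_y 12.33 xax [ 0.001  0.    -1.   ] w 25.2 f [-0.02  0.05 -2.33] tq [-0.065  0.052 -0.011] q6 0.17
```

```bash
python3 -m inch '0.02 0 0 0 0 0; 0.015 0 0 0 0 0; 0 0 0 0 0 0; 0 0 0 0 0 0'
python3 -c "
from h import *
say()"
```

```text
time_s: 14.35
position: [536.1, 334.0, 32.4]
eef_rot: [1.05, 1.303, -1.048]
force: [-1.4, -0.1, 4.9]
gripper_width: 25.6
t 14.35 p [536.1 334.   32.4] yaw_y 12.33 xax [ 0.001  0.    -1.   ] w 25.6 f [-1.4  -0.14  4.95] tq [-0.161  0.422 -0.013] q6 0.17
```

```bash
python3 -m inch '0 0 0 0 0 0; 0 0 0 0 0 0; 0 0 0 0 0 0; 0 0 0 0 0 0; 0 0 0 0 0 0; 0 0 0 0 0 0; 0 0 0 0 0 0; 0 0 0 0 0 0' 0
python3 -m inch '-0.2 0 0 0 0 0; -0.4 0 0 0 0 0; -0.5 0 0 0 0 0; -0.5 0 0 0 0 0; -0.5 0 0 0 0 0; -0.5 0 0 0 0 0; -0.5 0 0 0 0 0; -0.2 0 0 0 0 0; 0 0 0 0 0 0'
python3 - <<'E'
from h import *
say(); s,M,p=st()
d=get_image('wrist');cv2.imwrite('pics/wrist7.png',d['img'][:,:,::-1])
hsv=cv2.cvtColor(d['img'],cv2.COLOR_RGB2HSV);H,S,V=[hsv[...,i] for i in range(3)]
box=np.zeros(H.shape,bool);box[100:300,200:420]=1
for nm,m,z in(('yel',(S>120)&(H>22)&(H<34)&(V>170),77),('green',(S>120)&(H>50)&(H<85)&(V>50),21)):
    for c,a,pp in cents(m&box,30):
        r=cv2.minAreaRect(wcast(d,M,p,pp,z)[:,:2].astype(np.float32));print(nm,c,a,r)
go((534.8,-91),yaw=102.2)
E
```

```text
time_s: 15.15
position: [535.8, 333.8, 31.6]
eef_rot: [1.049, 1.303, -1.049]
force: [0.7, -0.4, 0.5]
gripper_width: 85.1
time_s: 16.05
position: [536.6, 334.2, 165.3]
eef_rot: [1.051, 1.302, -1.047]
force: [0.3, -0.4, -0.3]
gripper_width: 92.7
t 16.05 p [536.6 334.2 165.3] yaw_y 12.33 xax [ 0.003  0.001 -1.   ] w 92.7 f [ 0.26 -0.4  -0.26] tq [-0.025  0.102  0.062] q6 0.17
yel [318.23522505 232.68414873] 2555 ((535.9139404296875, 333.86492919921875), (24.527996063232422, 68.09503173828125), 11.895429611206055)
green [318.09853529 186.25099867] 1502 ((536.0536499023438, 333.9096984863281), (34.51499557495117, 120.8507308959961), 12.172804832458496)
delta tool mm [-1.000e-01 -9.170e+01  4.148e+02] units [-3.0000e-03 -2.2920e+00  1.0371e+01] turn ax units -14.98
```

View pics/wrist7.png

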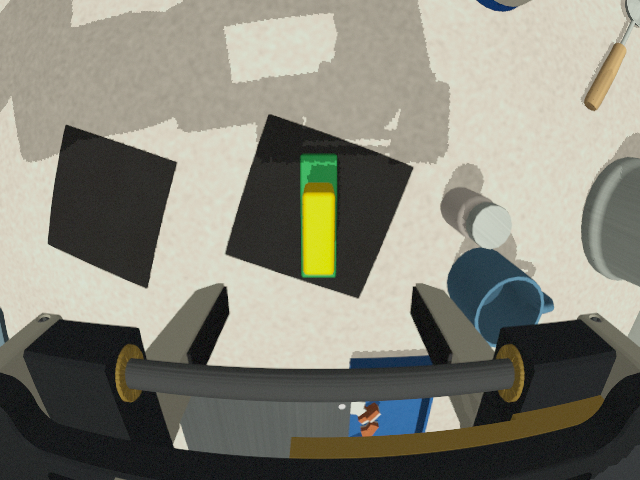

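The scraper stands upright at (536,334), about 3 mm from the mat centre. Now to the knob.

```bash
python3 -m inch '0 -0.191 0.86 0 0 0; 0 -0.191 0.86 0 0 0; 0 -0.191 0.86 0 0 0; 0 -0.191 0.86 0 0 0; 0 -0.191 0.86 0 0 0; 0 -0.191 0.86 0 0 0; 0 -0.191 0.86 0 0 0; 0 -0.191 0.86 0 0 0; 0 -0.191 0.86 0 0 0; 0 -0.191 0.86 0 0 0; 0 -0.191 0.86 0 0 0; 0 -0.191 0.86 0 0 0'
python3 -m inch '0 0 0 -0.9 0 0; 0 0 0 -0.9 0 0; 0 0 0 -0.9 0 0; 0 0 0 -0.9 0 0; 0 0 0 -0.9 0 0; 0 0 0 -0.9 0 0; 0 0 0 -0.9 0 0; 0 0 0 -0.9 0 0; 0 0 0 -0.9 0 0; 0 0 0 -0.9 0 0'
python3 -m inch '0 0 0 -0.9 0 0; 0 0 0 -0.9 0 0; 0 0 0 -0.9 0 0; 0 0 0 -0.9 0 0; 0 0 0 -0.9 0 0; 0 0 0 -0.9 0 0; 0 0 0 -0.57 0 0; 0 0 0 0 0 0; 0 0 0 0 0 0'
python3 - <<'E'
from h import *
say(); s,M,p=st(); go((534.8,-91),yaw=102.2)
d=get_image('wrist');cv2.imwrite('pics/wrist8.png',d['img'][:,:,::-1]); np.savez('w8.npz',M=M,p=p,**d)
E
```

```text
time_s: 17.3
position: [533.2, -90.1, 162.1]
eef_rot: [1.049, 1.306, -1.05]
force: [1.5, -0.0, -0.4]
gripper_width: 93.2
time_s: 18.3
position: [533.4, -88.7, 162.0]
eef_rot: [0.322, 1.55, -0.321]
force: [-0.1, 0.2, 0.5]
gripper_width: 92.9
time_s: 19.2
position: [533.7, -88.8, 162.6]
eef_rot: [-0.164, 1.566, 0.166]
force: [0.6, 0.3, -0.5]
gripper_width: 92.6
t 19.2 p [533.7 -88.8 162.6] yaw_y 102.05 xax [-0.002  0.001 -1.   ] w 92.6 f [ 0.62  0.25 -0.51] tq [0.032 0.036 0.036] q6 -2.15
delta tool mm [-0.  -2.4  0.6] units [-0.    -0.059  0.016] turn ax units -0.026
```

View pics/wrist8.png

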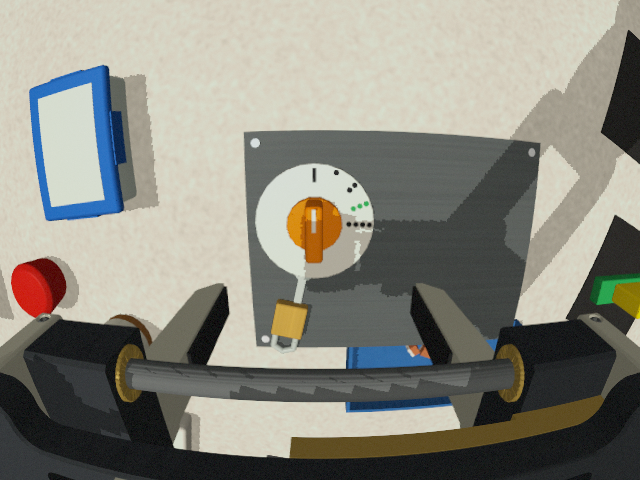

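Run:
```python
from h import *
d=dict(np.load('w8.npz'));M,p=d['M'],d['p'];hsv=cv2.cvtColor(d['img'],cv2.COLOR_RGB2HSV);H,S,V=[hsv[...,i] for i in range(3)]
box=np.zeros(H.shape,bool);box[155:287,250:385]=1
org=(S>150)&(H>4)&(H<20)&box
m=(((V>150)&(S<70))|org)&box; m=cv2.morphologyEx(m.astype(np.uint8),cv2.MORPH_OPEN,np.ones((9,9)))
c=quad(m); w=wcast(d,M,p,c[:,0],44)[:,:2].astype(np.float32)
print('dial',cv2.fitEllipse(w))
for c,a,pp in cents(org,20):
    print('org',c,a,pp.min(0),pp.max(0)); w=wcast(d,M,p,pp,52)[:,:2]; print(cv2.minEnclosingCircle(w.astype(np.float32)))
cv2.imwrite('pics/kn.png',cv2.resize(d['img'][185:280,265:365,::-1],None,fx=6,fy=6,interpolation=cv2.INTER_CUBIC))
for uv in((255,143),(531,153),(265,339)):print('screw',wcast(d,M,p,uv,40))
```

```text
dial ((534.6218872070312, -96.97236633300781), (96.70747375488281, 102.55075073242188), 116.85112762451172)
org [314.06560135 226.79184188] 2378 [287 198] [341 262]
((537.6058959960938, -92.80473327636719), 28.9952449798584)
screw [[ 475.12972804 -157.56024094   40.        ]]
screw [[422.17131549  92.47252401  40.        ]]
screw [[ 661.93853703 -117.7185696    40.        ]]
```

View pics/kn.png

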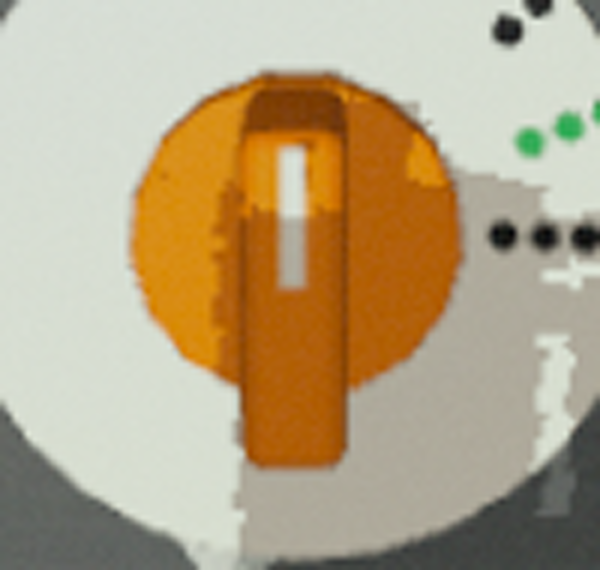

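Run:
```python
from h import *
d=dict(np.load('w8.npz'));M,p=d['M'],d['p']
q=wcast(d,M,p,[(314.2,206.7),(314.2,263),(305.7,235),(322.8,235),(314.2,234.8)],84);print(q.round(1), np.linalg.norm(q[0]-q[1]),np.linalg.norm(q[2]-q[3]))
e=q[1]-q[0];print(np.degrees(np.arctan2(e[1],e[0])), (q[0]+q[1])/2)
print('skirt',wcast(d,M,p,[(314.4,224.6)],52))
m=(q[0]+q[1])/2; go(m[:2],z=57)
```

```text
[[510.3 -98.   84. ]
 [554.4 -88.8  84. ]
 [533.3 -99.9  84. ]
 [530.6 -87.   84. ]
 [531.8 -93.5  84. ]] 45.09269458637994 13.109986818843423
11.787961091719685 [532.35047681 -93.41010477  84.        ]
skirt [[532.24838317 -93.6398702   52.        ]]
delta tool mm [105.8  -4.2  -2.3] units [ 2.645 -0.105 -0.057] turn ax units None
```

Knob axis is (532.3, −93.4), and the bar measures 45×13 mm against 46×14 stated. Descending and gripping.

```bash
python3 -m inch '0.3 -0.105 -0.057 0.03 0 0; 0.4 0 0 0 0 0; 0.4 0 0 0 0 0; 0.4 0 0 0 0 0; 0.4 0 0 0 0 0; 0.4 0 0 0 0 0; 0.34 0 0 0 0 0; 0 0 0 0 0 0; 0 0 0 0 0 0' 0
python3 -c "
from h import *
say(); go((532.3,-93.4),z=57)"
```

```text
time_s: 20.15
position: [532.5, -93.7, 57.5]
eef_rot: [-0.163, 1.566, 0.164]
force: [0.1, -0.3, -0.2]
gripper_width: 92.7
t 20.15 p [532.5 -93.7  57.5] yaw_y 101.93 xax [-0.001  0.    -1.   ] w 92.7 f [ 0.07 -0.27 -0.2 ] tq [0.093 0.02  0.003] q6 -2.16
delta tool mm [ 0.5  0.3 -0.1] units [ 0.012  0.009 -0.004] turn ax units None
```

```bash
python3 -m inch '0 0 0 0 0 0; 0 0 0 0 0 0; 0 0 0 0 0 0; 0 0 0 0 0 0; 0 0 0 0 0 0; 0 0 0 0 0 0; 0 0 0 0 0 0; 0 0 0 0 0 0; 0 0 0 0 0 0; 0 0 0 0 0 0; 0 0 0 0 0 0; 0 0 0 0 0 0' 1 45
python3 -m inch '0 0 0 0 0 0; 0 0 0 0 0 0; 0 0 0 0 0 0; 0 0 0 0 0 0'
python3 -c "
from h import *
say()"
```

```text
time_s: 21.35
position: [532.9, -93.6, 57.9]
eef_rot: [-0.164, 1.565, 0.164]
force: [-0.1, -0.3, -0.5]
gripper_width: 2.7
time_s: 21.75
position: [532.9, -93.6, 58.0]
eef_rot: [-0.164, 1.565, 0.164]
force: [-0.2, 0.3, -0.4]
gripper_width: 0.2
t 21.75 p [532.9 -93.6  58. ] yaw_y 101.97 xax [-0.  0. -1.] w 0.2 f [-0.16  0.3  -0.37] tq [ 0.033 -0.     0.041] q6 -2.16
```

The fingers closed fully (0.2 mm), so they are not on the bar. I need to look.

Run:
```python
from h import *
for n in('wrist','side','scene'):
    d=get_image(n);im=d['img'][:,:,::-1]
    if n=='side': im=cv2.resize(im[170:320,250:400],None,fx=4,fy=4)
    if n=='scene': im=cv2.resize(im[150:320,230:400],None,fx=3.4,fy=3.4)
    cv2.imwrite(f'pics/{n}9.png',im)
```

```text
(no output)
```

View pics/wrist9.png

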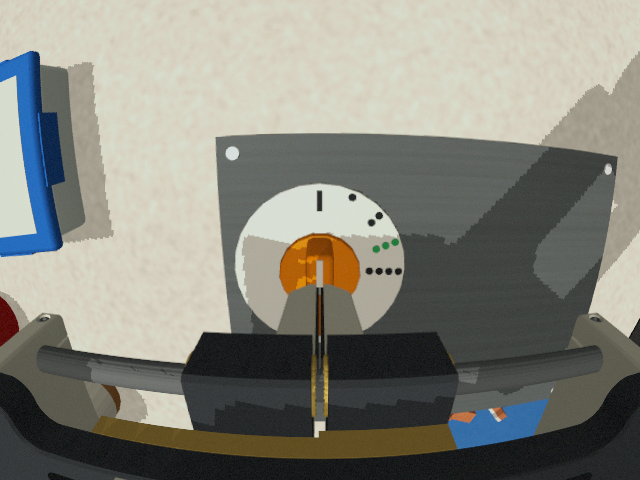

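View pics/side9.png

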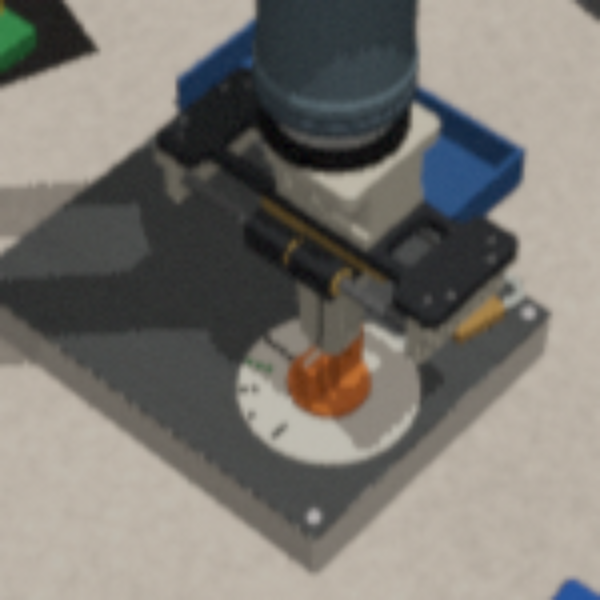

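View pics/scene9.png

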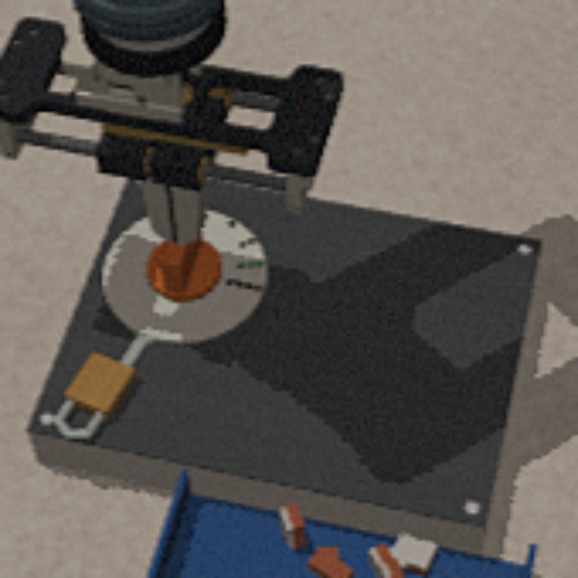

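Run:
```python
from h import *
s,M,p=st()
for n,(x0,y0,x1,y1) in(('scene',(265,190,310,250)),('side',(300,220,360,300))):
    d=get_image(n)
    f=11
    im=cv2.resize(d['img'][y0:y1,x0:x1,::-1],None,fx=f,fy=f,interpolation=cv2.INTER_CUBIC)
    k=np.array([532.3,-93.4]);a=np.radians(11.8);e=np.array([np.cos(a),np.sin(a)])
    def pt(P,c):
        u=(proj(d,P)[0]-[x0,y0]+.5)*f; cv2.circle(im,tuple(int(v) for v in u),5,c,-1)
    pt(p,(255,0,255)); pt(p+[0,0,19],(255,255,0))
    for sgn in(-23,23):
        for w in(-7,7):
            q=k+e*sgn+w*np.array([-e[1],e[0]])
            pt(np.r_[q,84],(0,255,0)); pt(np.r_[q,52],(0,0,255))
    cv2.imwrite(f'pics/{n}10.png',im); print(im.shape)
    # depth-derived z of orange pixels
    hsv=cv2.cvtColor(d['img'],cv2.COLOR_RGB2HSV);H,S,V=[hsv[...,i] for i in range(3)]
    R,t=cam(d); m=(S>150)&(H>4)&(H<16)&(d['depth']>0); m[:y0]=0;m[y1:]=0;m[:,:x0]=0;m[:,x1:]=0
    v,u=np.nonzero(m); z=d['depth'][v,u]; P=(np.c_[(u-d['cx'])/d['fx']*z,(v-d['cy'])/d['fy']*z,z]-t)@R
    i=P[:,2]>70; print(len(P),'z pct',np.percentile(P[:,2],[1,10,50,90,99]).round(1),'top',P[i].mean(0) if i.any() else None,P[i].min(0) if i.any() else None,P[i].max(0) if i.any() else None)
```

```text
(660, 495, 3)
303 z pct [45.2 49.6 53.2 82.3 85.5] top [549.37494245 -89.61643524  80.1405524 ] [534.43871911 -99.60970139  70.79887633] [558.03394447 -83.61111942  88.26109896]
(880, 660, 3)
250 z pct [48.7 50.7 57.4 81.3 85.4] top [ 521.05089692 -101.5722192    78.37838075] [ 507.84489839 -106.79545331   70.05650133] [550.36524355 -92.01360256  86.90856564]
```

View pics/scene10.png

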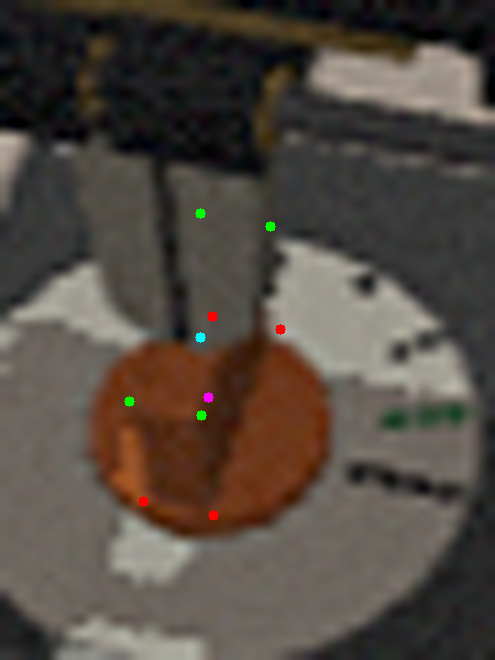

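View pics/side10.png

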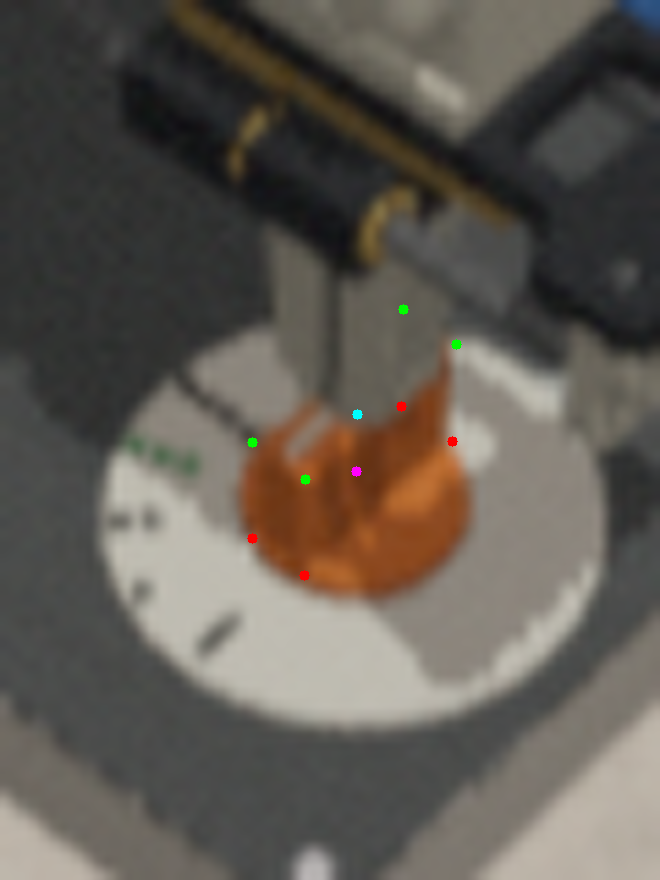

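The fingers look shut on or above the bar top rather than around it. I'll check with wrist depth and the dial's size.

Run:
```python
from h import *
s,M,p=st(); say()
d=get_image('wrist'); D=d['depth']
def pt(u,v):
    z=D[v,u]; dx=(np.array([u,v])-[d['cx'],d['cy']])/d['fx']; r=np.hypot(*dx); ray=np.r_[dx/r*np.sin(r),np.cos(r)]
    P=ray*(z/ray[2]); T=np.array(d['tool_from_camera']); tl=T[:3,:3]@P+T[:3,3]
    return z.round(1),tl.round(1),(M@tl+p).round(1)
for u,v in((320,236),(320,250),(318,262),(320,270),(320,278),(310,278),(310,284),(310,290),(300,288),(300,300),(292,310),(330,290),(338,290),(348,300),(320,300),(320,310),(285,330),(355,330),(290,260),(260,220)): print((u,v),*pt(u,v),d['img'][v,u])
hsv=cv2.cvtColor(d['img'],cv2.COLOR_RGB2HSV)
print('dial width mm',wcast(d,M,p,[(235,262),(404,262),(319,183)],44).round(1))
cv2.imwrite('pics/w11.png',cv2.resize(d['img'][220:345,255:385,::-1],None,fx=5,fy=4.7,interpolation=cv2.INTER_CUBIC))
```

```text
t 22.0 p [532.9 -93.7  58. ] yaw_y 101.96 xax [ 0. -0. -1.] w 0.4 f [ 0.29 -0.2  -0.5 ] tq [0.099 0.005 0.027] q6 -2.16
(320, 236) 210.3 [  6.9   0.  -23.2] [510.2 -98.4  51. ] [191 115  22]
(320, 250) 187.9 [-16.6  -0.  -22.9] [510.6 -98.4  74.6] [130  67  14]
(318, 262) 178.2 [-27.5  -1.  -20.5] [513.1 -98.9  85.4] [175 170 156]
(320, 270) 180.0 [-27.   -0.1 -16.2] [517.1 -97.1  85. ] [174 168 155]
(320, 278) 180.0 [-28.2  -0.1 -12.4] [520.8 -96.3  86.1] [175 171 155]
(310, 278) 182.2 [-26.1  -5.  -11.6] [ 522.7 -100.9   84.1] [193 110   5]
(310, 284) 181.1 [-28.   -5.   -9.2] [ 525.  -100.4   85.9] [130 104  75]
(310, 290) 174.2 [-35.2  -4.8  -9.3] [ 524.9 -100.3   93.1] [109 107  93]
(300, 288) 176.7 [-32.6  -9.6  -9.1] [ 526.  -105.    90.6] [140 114  88]
(300, 300) 162.9 [-46.9  -8.9  -9.8] [ 525.2 -104.4  104.8] [110 108  92]
(292, 310) 154.0 [-56.2 -11.9  -9.7] [ 525.9 -107.3  114.2] [109 108  93]
(330, 290) 174.0 [-35.4   4.6  -9.4] [522.8 -91.1  93.4] [111 108  95]
(338, 290) 174.1 [-35.3   8.4  -9.3] [522.1 -87.3  93.3] [113 109  97]
(348, 300) 163.3 [-46.5  12.3  -9.6] [521.  -83.6 104.5] [112 110  97]
(320, 300) 166.8 [-43.3  -0.1  -8.1] [525.1 -95.4 101.3] [106  58  16]
(320, 310) 162.6 [-48.5  -0.1  -5.7] [527.4 -94.9 106.5] [104  58  20]
(285, 330) 138.9 [-72.1 -13.5  -9.4] [ 526.5 -108.8  130.1] [110 107  93]
(355, 330) 139.7 [-71.5  13.3  -9. ] [521.4 -82.5 129.4] [108 107  91]
(290, 260) 213.4 [  5.8 -17.3  -9.1] [ 527.6 -112.4   52.1] [179  97  10]
(260, 220) 214.5 [ 13.8 -34.9 -30.9] [ 509.9 -134.2   44.2] [216 222 212]
dial width mm [[ 539.2 -145.3   44. ]
 [ 517.9  -44.4   44. ]
 [ 481.8 -105.    44. ]]
```

View pics/w11.png

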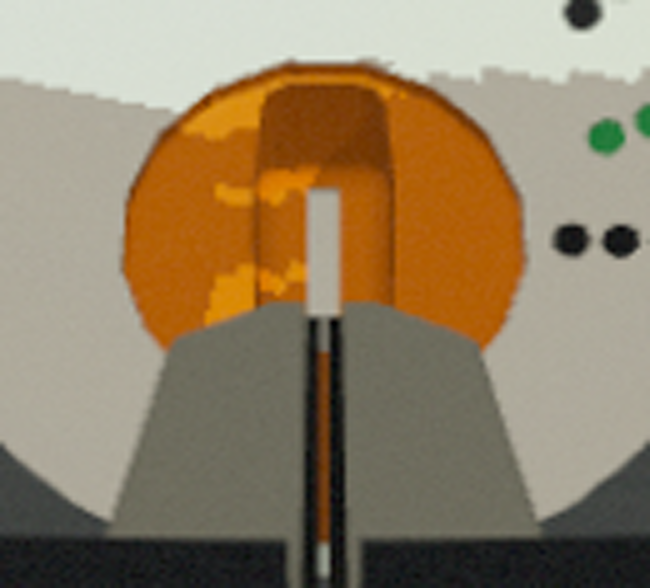

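Wrist depth puts the visible finger ends about 27 mm behind the stated TCP. They sit at z≈85, just above the bar top at 84, and that explains why they closed on nothing. I'll open, go about 22 mm lower while watching the force, then regrip.

```bash
python3 -m inch '0 0 0 0 0 0; 0 0 0 0 0 0; 0 0 0 0 0 0; 0 0 0 0 0 0; 0 0 0 0 0 0; 0 0 0 0 0 0; 0 0 0 0 0 0; 0 0 0 0 0 0' 0
python3 - <<'E'
from h import *
s,M,p=st(); say()
d=get_image('wrist'); D=d['depth']; T=np.array(d['tool_from_camera'])
v,u=np.mgrid[240:340,180:460]; dx=np.stack([(u-d['cx'])/d['fx'],(v-d['cy'])/d['fy']],-1).reshape(-1,2); r=np.linalg.norm(dx,axis=1)
ray=np.c_[dx/r[:,None]*np.sin(r)[:,None],np.cos(r)]; z=D[v,u].ravel(); P=ray*(z/ray[:,2])[:,None]; tl=P@T[:3,:3].T+T[:3,3]
ok=(z>0)&(np.abs(np.abs(tl[:,1])-52)<14)&(np.abs(tl[:,2])<12)&(tl[:,0]<10)
h,e=np.histogram(tl[ok,0],bins=np.arange(-90,12,6));print(dict(zip(e.astype(int).tolist(),h.tolist())))
cv2.imwrite('pics/w12.png',d['img'][:,:,::-1])
E
```

```text
time_s: 22.85
position: [532.9, -93.6, 57.9]
eef_rot: [-0.164, 1.565, 0.164]
force: [-0.3, -0.2, -0.0]
gripper_width: 60.1
t 22.85 p [532.9 -93.6  57.9] yaw_y 101.96 xax [-0.  0. -1.] w 60.1 f [-0.31 -0.22 -0.05] tq [-0.015  0.063 -0.055] q6 -2.16
{-90: 0, -84: 155, -78: 309, -72: 270, -66: 240, -60: 190, -54: 178, -48: 147, -42: 117, -36: 42, -30: 0, -24: 0, -18: 0, -12: 0, -6: 0, 0: 0}
```

View pics/w12.png

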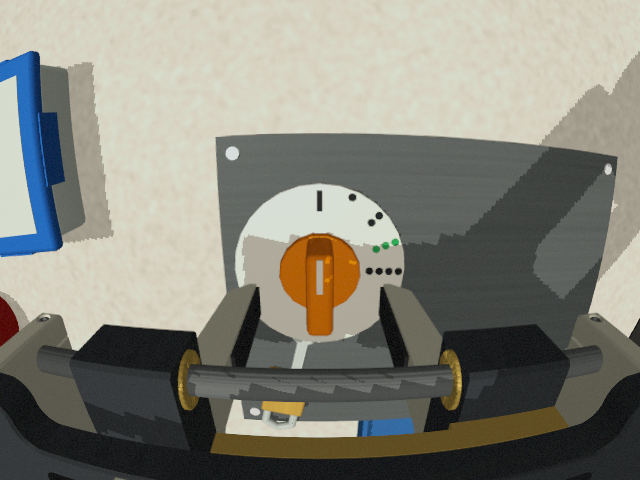

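```bash
python3 -m inch '0 -0.007 -0.01 0 0 0; 0.1 0 0 0 0 0; 0.1 0 0 0 0 0; 0.1 0 0 0 0 0; 0.1 0 0 0 0 0; 0 0 0 0 0 0' 0
python3 -m inch '0.1 0 0 0 0 0; 0.1 0 0 0 0 0; 0 0 0 0 0 0'
python3 -m inch '0 0 0 0 0 0; 0 0 0 0 0 0; 0 0 0 0 0 0; 0 0 0 0 0 0; 0 0 0 0 0 0; 0 0 0 0 0 0; 0 0 0 0 0 0; 0 0 0 0 0 0; 0 0 0 0 0 0; 0 0 0 0 0 0' 1 45
python3 - <<'E'
from h import *
say(); d=get_image('side');cv2.imwrite('pics/side13.png',cv2.resize(d['img'][220:300,280:390,::-1],None,fx=7,fy=7,interpolation=cv2.INTER_CUBIC))
E
```

```text
time_s: 23.5
position: [532.0, -93.8, 41.1]
eef_rot: [-0.163, 1.566, 0.164]
force: [-0.2, -0.5, 0.3]
gripper_width: 92.5
time_s: 23.8
position: [532.1, -93.8, 33.3]
eef_rot: [-0.164, 1.566, 0.164]
force: [-0.2, 0.8, 0.8]
gripper_width: 92.9
time_s: 24.8
position: [532.6, -94.0, 33.9]
eef_rot: [-0.164, 1.565, 0.164]
force: [0.3, -0.1, -0.5]
gripper_width: 17.6
t 24.8 p [532.6 -94.   33.9] yaw_y 101.96 xax [-0. -0. -1.] w 17.6 f [ 0.27 -0.12 -0.46] tq [0.04  0.036 0.023] q6 -2.16
```

View pics/side13.png

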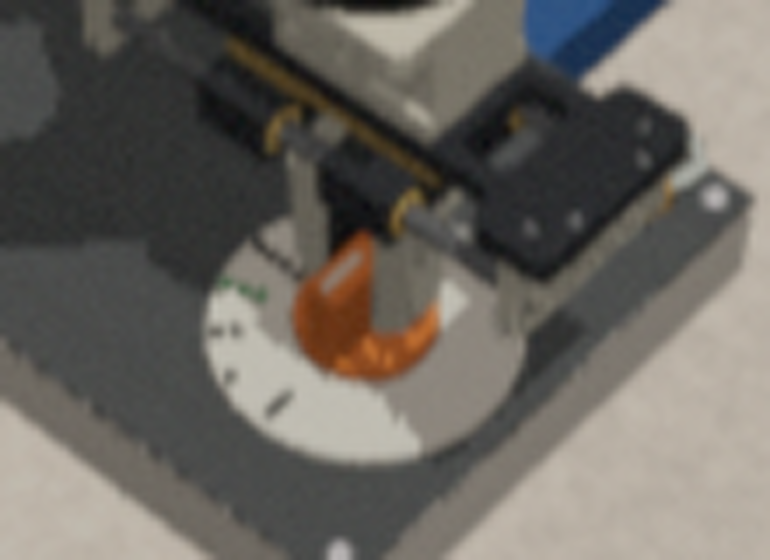

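The fingers now straddle the bar, with the bar between the grey fingers and their tips just above the skirt. Finishing the grip.

```bash
python3 -m inch '0 0 0 0 0 0; 0 0 0 0 0 0; 0 0 0 0 0 0; 0 0 0 0 0 0; 0 0 0 0 0 0' 1 45
python3 - <<'E'
from h import *
say()
E
```

```text
time_s: 25.35
position: [532.5, -93.8, 34.0]
eef_rot: [-0.164, 1.565, 0.164]
force: [0.5, 2.3, 1.2]
gripper_width: 13.9
t 25.35 p [532.5 -93.8  34. ] yaw_y 101.97 xax [-0.  0. -1.] w 13.9 f [0.55 2.31 1.25] tq [ 0.457 -0.015  0.043] q6 -2.16
```

Gripped at 13.9 mm, the bar's thickness. Turning clockwise to click one.

```bash
python3 -m inch '0 0 0 0.5 0 0; 0 0 0 0.5 0 0; 0 0 0 0.5 0 0; 0 0 0 0.5 0 0; 0 0 0 0.5 0 0; 0 0 0 0.5 0 0; 0 0 0 0.5 0 0; 0 0 0 0.32 0 0; 0 0 0 0 0 0; 0 0 0 0 0 0'
python3 - <<'E'
from h import *
say()
s,M,p=st();d=get_image('wrist');cv2.imwrite('pics/w14.png',d['img'][:,:,::-1])
E
```

```text
time_s: 26.35
position: [532.6, -93.7, 34.0]
eef_rot: [0.15, 1.566, -0.149]
force: [0.3, 3.0, 2.7]
gripper_width: 13.6
t 26.35 p [532.6 -93.7  34. ] yaw_y 79.1 xax [-0.  0. -1.] w 13.6 f [0.32 3.05 2.71] tq [0.576 0.057 0.067] q6 -1.76
```

View pics/w14.png

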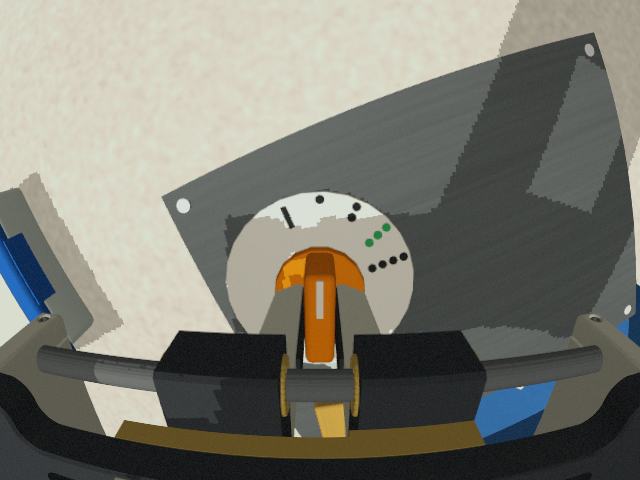

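The bar has turned with the fingers and points at the single dot (320,199). On to click two.

```bash
python3 -m inch '0 0 0 0.5 0 0; 0 0 0 0.5 0 0; 0 0 0 0.5 0 0; 0 0 0 0.5 0 0; 0 0 0 0.5 0 0; 0 0 0 0.5 0 0; 0 0 0 0.5 0 0; 0 0 0 0.32 0 0; 0 0 0 0 0 0; 0 0 0 0 0 0'
python3 -c "
from h import *
say()"
```

```text
time_s: 27.4
position: [532.6, -93.7, 33.9]
eef_rot: [0.463, 1.521, -0.462]
force: [0.6, 4.9, 1.3]
gripper_width: 13.6
t 27.4 p [532.6 -93.7  33.9] yaw_y 56.2 xax [-0.  0. -1.] w 13.6 f [0.64 4.9  1.26] tq [ 0.753 -0.029  0.026] q6 -1.36
```

```bash
python3 -m inch '0 0 0 0.5 0 0; 0 0 0 0.5 0 0; 0 0 0 0.5 0 0; 0 0 0 0.5 0 0; 0 0 0 0.5 0 0; 0 0 0 0.5 0 0; 0 0 0 0.5 0 0; 0 0 0 0.32 0 0; 0 0 0 0 0 0; 0 0 0 0 0 0'
python3 - <<'E'
from h import *
say()
s,M,p=st();d=get_image('wrist');cv2.imwrite('pics/w15.png',d['img'][:,:,::-1]); np.savez('w15.npz',M=M,p=p,**d)
d=get_image('scene');cv2.imwrite('pics/scene15.png',d['img'][:,:,::-1])
E
```

```text
time_s: 28.4
position: [532.6, -93.6, 33.9]
eef_rot: [0.772, 1.43, -0.771]
force: [1.2, 5.8, 2.1]
gripper_width: 13.6
t 28.4 p [532.6 -93.6  33.9] yaw_y 33.3 xax [ 0.  0. -1.] w 13.6 f [1.2  5.83 2.15] tq [ 0.892 -0.085  0.121] q6 -0.96
```

View pics/w15.png

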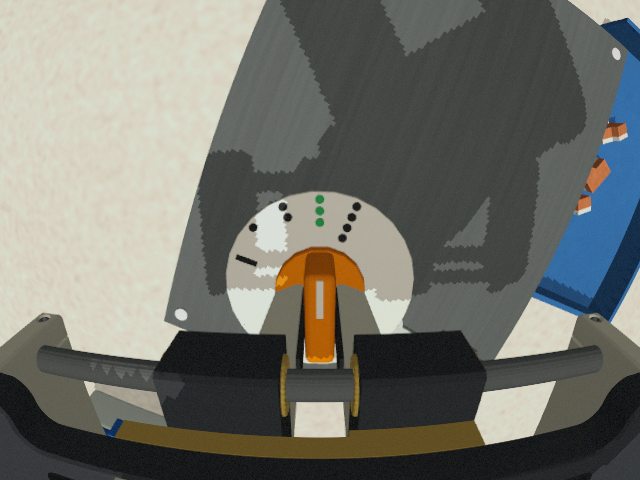

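View pics/scene15.png

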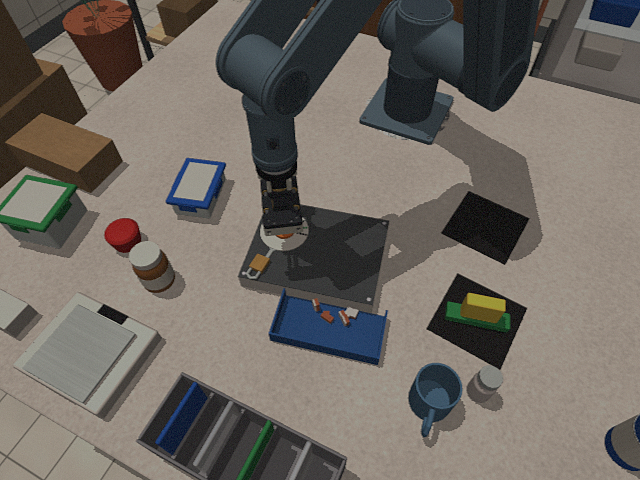

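The bar points exactly at the three green dots (320,210). Four chips are in the tray, the scraper stands on its mat, and the padlock hasn't moved. I'll hold briefly, check again, and hand in.

```bash
python3 -m inch '0 0 0 0 0 0; 0 0 0 0 0 0; 0 0 0 0 0 0; 0 0 0 0 0 0; 0 0 0 0 0 0; 0 0 0 0 0 0'
python3 - <<'E'
from h import *
from plant import close_job
say(); print(get_state()['qd'].round(3)); print(close_job())
E
```

```text
time_s: 29.1
position: [532.6, -93.6, 33.9]
eef_rot: [0.772, 1.43, -0.771]
force: [-0.0, 5.2, 2.9]
gripper_width: 13.4
t 29.1 p [532.6 -93.6  33.9] yaw_y 33.29 xax [ 0.  0. -1.] w 13.4 f [-0.    5.2   2.88] tq [ 0.92  -0.017  0.123] q6 -0.96
[-0.001  0.001 -0.001  0.001 -0.001  0.001]
the job is handed in; nothing more can be done
None
```

The job is handed in at 29.1 s, and by my last checks every step was met; no verdict came back.

- **Chips:** I pushed all four off the deck in one sweep with the scraper. The last scene view shows all four in the blue tray.
- **Scraper:** It stands upright about 3 mm from the centre of the far mat, measured from the wrist camera.
- **Knob:** It went clockwise in three clicks, a total turn of 68.7° (1.20 rad). The gripper still holds it at 13.4 mm opening with the arm still, and the wrist view shows the bar pointing at the three green dots. I saw the first and third stops in pictures. The second I took from the tool angle only.
- **Bystanders:** The padlock, food box, mug, jar, shaker and sauce pot look unmoved in the final scene picture; I did not measure them.

**One failure on the way:** The first grip on the knob closed on nothing. The visible finger ends sit about 27–30 mm behind the stated TCP, so they shut just above the bar. I reopened, went 24 mm lower and gripped the bar there, with the knob still at rest.

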